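# Trip a printer's cover-interlock switch by hand

## Robot

A 6-joint arm with a two-finger parallel gripper is mounted at the origin on the work surface. World frame = base frame: x ahead of the robot, y to its left, z up, the work surface at z = 0. Lengths are in mm, angles in rad, forces in N, time in s.
With the tool pointing down it reaches from about 250 to 725 mm from the base axis. Payload 9.7 kg.
Tool frame: the origin (TCP) lies at the very end of the fingers, on their centre line; the grasp point (between the pads) lies robot.grasp_offset behind it (robot.grasp_offset is the distance from the TCP to the grasp point, in mm); x points along the fingers, y is the direction in which the jaws open and shut, and the axes are right-handed (so a half turn about x gives the same grasp; the last joint's range is limited). The gripper opens to 85 mm and grips with 20 to 120 N. Pads are 22 mm wide; open, the fingers measure 114 mm over their backs; the gripper's body (76 mm by 85 mm) begins 54 mm behind the grasp point. The pads swing forward as they close: fully open they stand 13 mm farther back than shut.
Start: joints at [1.28, 0.087, 0.176, 1.66, 0, 1.571], TCP at [157.693, 526.906, 231.284] pointing down, gripper open.
Joint ranges: [-3.13, 3.13], [-0.85, 1.81], [-1.15, 1.24], [-2.2, 2.28], [-1.44, 1.52], [-3.14, 3.14]. Speed limits (rad/s): [2.22, 2.22, 2.57, 3.14, 3.14, 3.14].

## Interface

Orientations are given as a unit quaternion [x, y, z, w].
In Python, from rig import robot, snapshot, camera_model gives the robot as it stands.
- The arm moves only by the tool jog_arm, never from a script. Its argument "rows" is a list of rows, each an object of numbers: "jaw": the gripper's target within -1 to 1 (shut at 1, half-way at 0, fully open at -1); "tx", "ty", "tz": the shift along the world's x, y, z in m; "rx", "ry", "rz": the turn, a rotation vector about the world's x, y, z in rad. A call has 1 to 12 rows; each row is the pose to reach, as a shift and turn from the pose commanded when the call began; what a row does not reach only later rows make up. A row lasts 1/12 s, in which the tool goes at most 41.7 mm and 7.16 degrees, less where a joint would pass 70% of its speed; a pose out of reach is approached as far as the arm can. A call with a gripper value outside its range is refused whole. The fingers move at their own pace and stop on an object; the grip force is fixed at half the most. Time passes only in rows, so rows that repeat a pose let the fingers close. It gives the time, the measured TCP pose, the force and the opening at its end, in the units of the state.
- robot.observe(): the state, without advancing time (a new reading comes with each control period).
- snapshot(name): name is "scene" or "top" or "wrist"; returns the picture (384x512x3 uint8, red, green, blue); there is no depth.
- camera_model(name): a dict with "K" (3x3 intrinsics, pixels), "world_to_cam" (4x4, takes a point from world to camera coordinates). Camera axes: x right, y down, z forward; pixel columns grow to the right and rows downward; lengths in mm; the calibration is good to about 2 mm. A picture is of the moment at which its call begins: read the wrist's pose just before it. camera_model takes no time and is no camera call; for the wrist camera it gives the pose at the moment of the call.
- robot.hand_in(): hands the job in, once; it reports no verdict.
The state is a dict: "time": time; "joint_positions": joint angles; "qvel": joint speeds; "tau": joint torques, N m; "position": TCP position; "tool_rot": TCP orientation; "contact_force": force on the tool from outside, world axes, zero at the start; "moment": the same for the moment, N m; "opening": opening from 0.0 (shut) to 1.0 (fully open).
Only numpy, scipy, OpenCV 4.12 (cv2) and the standard library are available. Lean on these libraries where they do the work, as an engineer would, in place of code of your own. Each camera call takes 0.05 s, during which the arm holds its last target. There are 200 camera calls.

## Task

Check the stripped printer's interlock switch: swing its tilt-out front cover forward until it is well open, then push the arm with the orange roller sideways until it trips (roller inside the green arc, short of the red mark), hold it there for about a second and let it spring back. Then swing the cover fully shut again. Leave the black-roller switch and everything else on the bench alone.

Things in the scene. Friction and masses are not known exactly. Their poses are not given: they have to be found in the camera images.
- printer: White stripped printer, fixed, 300 mm deep (x), 460 wide (y), 210 high. Origin on the bench under the middle of the cover's hinge line; x points into the machine, away from the robot, y to the left seen from the robot. In front an open-topped bay: x 17 to 140 mm, y -155 to 155, floor at z 60, closed in front and above by the cover; flat deck at z 210 beside and behind it.
- cover (a joint): Tilt-out cover, hinged along the printer's y at x 0, z 90 mm. Rad: 0 shut (front panel upright), grows as its top swings towards the robot, stop at 1.0; over 0.8 is well open; may start ajar. Stiff hinge (0.36 N m, 3 to 8 N at the tab), stays where left. A finger behind the green tab draws it open; pushing the tab from the front shuts it.
- tab_edge (a point): Middle of the upper edge of the green tab on the cover's top, 155 mm from the hinge line; moves with the cover. Cover when shut, printer frame: white front panel 296 mm wide, 6 thick, up to z 205; clear roof, 5 thick, top at z 205, reaching back to x 57; tab 90 wide (y), 10 thick (x -3 to 7), from the roof up to z 245.
- orange_arm (a joint): Arm of the switch with the orange roller. Rad: 0 upright (rest), grows as the roller is pushed to the printer's left (+y); it cannot go the other way. Trips at 0.45 (roller 28 mm aside); past 0.95 (53 mm aside, red mark) it would be damaged. Spring return: about 1.2 N at the roller at first, 3 N at 0.45, 4 N at 0.7.
- orange_roller (a point): Centre of the orange roller: 24 mm across, 14 thick (printer's x), on a steel arm 65 mm above its pivot (axis along x). At rest 175 mm above the bench, 31 to 38 behind the hinge line, about 50 left or right of the bay's middle (the switches may swap). Housing below and behind, top 45 under the roller's centre. Green arc behind its path: tripped band; red mark: limit.
- black_arm (a joint): Arm of the identical switch with the black roller, beside the other in the bay; 0 at rest; to be left alone.
- black_roller (a point): Centre of the black roller, built like the orange one, about 100 mm from it.
- fan: Black square fan, 50 x 50 x 25 mm, loose on the printer's left deck; origin under its centre.
- screw_jar: Glass jar, 44 mm wide, 60 high, loose on the bench to the left of the printer; origin under its centre.
- screwdriver: Orange-handled screwdriver, 190 mm, loose on the bench to the right.
- toner: Grey bottle with blue cap, 64 mm wide, 160 high, standing loose on the bench to the right.
- pick_roller: Black rubber roller on a steel shaft, 220 mm long, 32 thick, lying on the bench to the left.

How it is judged:
By the outcome, as a careful person would: the job done as asked, in the order asked, and still so for the second after the job is handed in, with the robot touching nothing.
It also fails if it takes over 58 s, if anything falls off the work surface, if the arm or the gripper's body presses on something with over 40 N, if the wrist force passes 120 N, or if a joint passes its speed limit or range.

## Working session

There is one attempt and no reset: what is moved stays moved. The work goes in short steps, Python scripts to look and compute and a tool call to move; the robot and the scene stay as the last step left them, time stands still between calls to the robot, and variables do not carry over. Pictures are saved under pics/ and viewed, about 8 in all and at most 12, crops included, and the job is handed in when it is done.

Besides the shell and the picture viewer there is one more tool, called after ">>>" as name([rows], argument=value, ...), one row to a line, values as JSON. jog_arm: Moves the arm, as the interface text tells. Its arguments: {"type":"object","properties":{"rows":{"type":"array"}},"required":["rows"]}

```bash
mkdir -p pics; ls
python3 - <<'E'
from rig import robot,snapshot,camera_model
import cv2,numpy as np
for n in("scene","top"):
    cv2.imwrite(f"pics/{n}0.png",snapshot(n)[:,:,::-1]); m=camera_model(n); print(n,np.round(m["K"],1).tolist(),np.round(m["world_to_cam"],3).tolist())
s=robot.observe(); print(s, robot.grasp_offset)
E
```

```text
pics
scene [[347.2, 0.0, 258.3], [0.0, 347.2, 190.5], [0.0, 0.0, 1.0]] [[-0.885, 0.465, 0.006, 465.775], [0.381, 0.733, -0.564, -22.444], [-0.267, -0.497, -0.826, 1305.156], [0.0, 0.0, 0.0, 1.0]]
top [[478.9, 0.0, 253.1], [0.0, 478.9, 185.5], [0.0, 0.0, 1.0]] [[-0.014, -1.0, -0.011, -56.885], [-0.994, 0.015, -0.109, 506.685], [0.109, 0.009, -0.994, 2000.926], [0.0, 0.0, 0.0, 1.0]]
{'time': 0.1, 'joint_positions': array([ 1.27998631e+00,  8.73971559e-02,  1.75210478e-01,  1.65979522e+00,
       -5.09912217e-06,  1.57080499e+00]), 'qvel': array([-8.18139209e-04, -1.53722196e-03,  1.99042900e-03,  3.68634519e-04,
        6.18920016e-07, -1.35095904e-03]), 'tau': array([ 5.36867392e-04, -5.21561873e+01,  4.65656090e+01,  1.60394161e-02,
        2.86100300e-05,  1.45020158e-05]), 'position': array([157.64315623, 526.70963437, 230.65683194]), 'tool_rot': array([ 0.10204296,  0.69970328, -0.10287296,  0.69958538]), 'contact_force': array([ 0.03256192, -0.04914337,  0.62397305]), 'moment': array([ 0.00475819,  0.02327887, -0.01249746]), 'opening': 0.9999268670744504} 18.700000000000003
```

```bash
python3 -c "
import cv2,numpy as np
cv2.imwrite('pics/both0.png',np.vstack([cv2.imread('pics/scene0.png'),cv2.imread('pics/top0.png')])[:, :])
for n in('scene','top'): cv2.imwrite(f'pics/{n}0b.png',cv2.resize(cv2.imread(f'pics/{n}0.png'),(800,600),interpolation=cv2.INTER_CUBIC))"
```

```text
(no output)
```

View pics/scene0b.png

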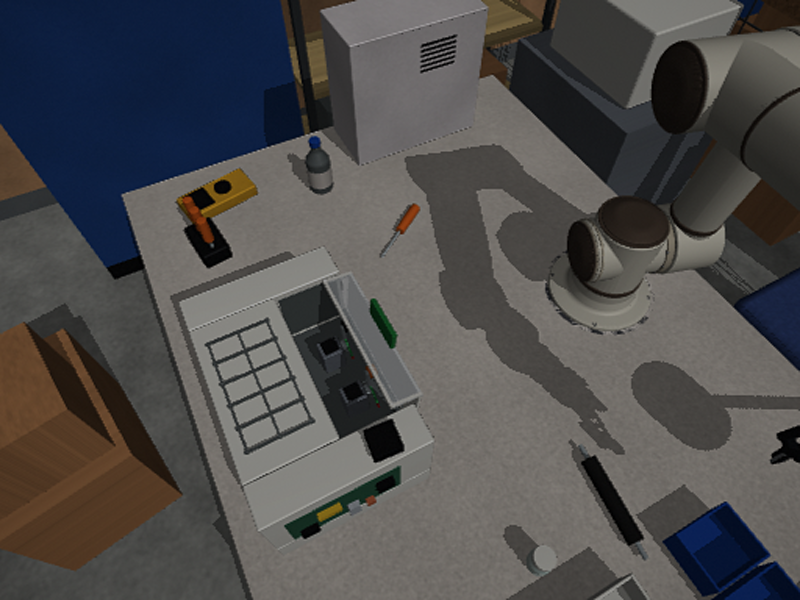

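View pics/top0b.png

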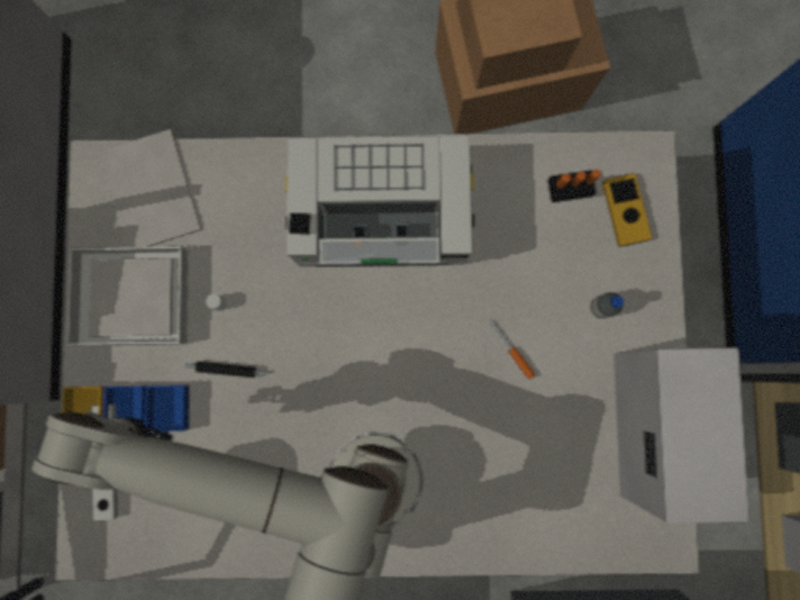

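Scene: the printer faces the robot and the cover is slightly ajar, with the green tab at (383,322). The two switches are in the bay, with an orange speck near (370,373). Top view: deck corners are about (288,255), (470,254), (288,138), (469,136), and the tab is at (379,262).

```bash
cat > h.py <<'E'
import numpy as np,cv2
from rig import robot,snapshot,camera_model
def ray(m,u,v):
    T=np.array(m["world_to_cam"]);R=T[:3,:3];c=-R.T@T[:3,3]
    d=R.T@np.linalg.inv(m["K"])@[u,v,1.];return c,d/np.linalg.norm(d)
def onz(m,u,v,z):
    c,d=ray(m,u,v);return c+d*(z-c[2])/d[2]
def tri(a,b):
    (c1,d1),(c2,d2)=a,b
    s=np.linalg.lstsq(np.c_[d1,-d2],c2-c1,rcond=None)[0]
    p,q=c1+s[0]*d1,c2+s[1]*d2;return (p+q)/2,np.linalg.norm(p-q)
def blobs(im,lo,hi,amin=3):
    h=cv2.cvtColor(im,cv2.COLOR_RGB2HSV);k=cv2.inRange(h,np.array(lo),np.array(hi))
    n,_,st,ce=cv2.connectedComponentsWithStats(k)
    return [(st[i].tolist(),ce[i].round(1).tolist()) for i in range(1,n) if st[i][4]>=amin]
def proj(m,p):
    q=np.array(m["world_to_cam"])@np.r_[p,1.];q=np.array(m["K"])@q[:3];return q[:2]/q[2]
E
python3 - <<'E'
from h import *
ms,mt=camera_model("scene"),camera_model("top")
S=cv2.imread("pics/scene0.png")[:,:,::-1];T=cv2.imread("pics/top0.png")[:,:,::-1]
k=1/1.5625
for p in[(288,255),(470,254),(288,138),(469,136)]: print("deck top",onz(mt,p[0]*k,p[1]*k,210).round())
for p in[(322,248),(431,440),(262,529)]: print("deck scene",p,onz(ms,p[0]*k,p[1]*k,210).round())
for n,I in(("S",S),("T",T)):
    print(n,"green",blobs(I,(50,120,30),(80,255,255),15)); 
print("S orange",[b for b in blobs(S,(3,120,40),(18,255,255),2) if 200<b[1][0]<280 and 200<b[1][1]<300])
a,b=(383,322),(379,262)
print(tri(ray(ms,a[0]*k,a[1]*k),ray(mt,b[0]*k,b[1]*k)))
c=S[165:285,170:285];cv2.imwrite("pics/c1.png",cv2.resize(c[:,:,::-1],None,fx=5,fy=5,interpolation=cv2.INTER_CUBIC))
E
```

```text
deck top [577. 199. 210.]
deck top [ 572. -252.  210.]
deck top [875. 200. 210.]
deck top [ 873. -257.  210.]
deck scene (322, 248) [ 584. -249.  210.]
deck scene (431, 440) [584. 202. 210.]
deck scene (262, 529) [870. 204. 210.]
S green [([237, 191, 17, 32, 162], [245.2, 206.1]), ([182, 299, 74, 45, 466], [217.6, 321.7])]
T green [([232, 166, 21, 2, 33], [242.4, 166.6])]
S orange [([234, 234, 5, 8, 13], [235.7, 237.5])]
(array([554.80579762, -27.22518967, 220.88289324]), np.float64(1.8694013934983562))
```

View pics/c1.png

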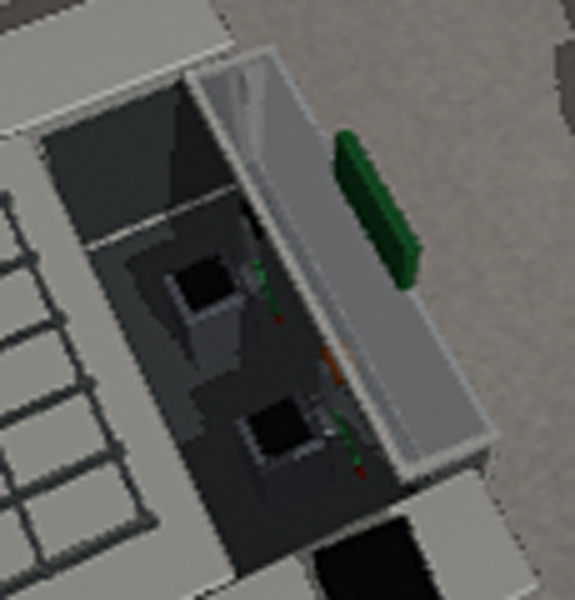

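The printer's yaw is about 0, the hinge is near x≈578, and its centre is y≈-26. The orange switch is the left one, at y≈+24. The cover is ajar by about 0.18 rad. I'm moving above it with the jaws shut.

>>> jog_arm([
  {"jaw": 1, "tx": 0.02, "ty": -0.03, "tz": 0.03, "rx": 0, "ry": 0, "rz": 0.1},
  {"jaw": 1, "tx": 0.05, "ty": -0.06, "tz": 0.06, "rx": 0, "ry": 0, "rz": 0.2},
  {"jaw": 1, "tx": 0.36, "ty": -0.555, "tz": 0.15, "rx": 0, "ry": 0, "rz": 0.29},
  {"jaw": 1, "tx": 0.36, "ty": -0.555, "tz": 0.15, "rx": 0, "ry": 0, "rz": 0.29},
  {"jaw": 1, "tx": 0.36, "ty": -0.555, "tz": 0.15, "rx": 0, "ry": 0, "rz": 0.29},
  {"jaw": 1, "tx": 0.36, "ty": -0.555, "tz": 0.15, "rx": 0, "ry": 0, "rz": 0.29},
  {"jaw": 1, "tx": 0.36, "ty": -0.555, "tz": 0.15, "rx": 0, "ry": 0, "rz": 0.29},
  {"jaw": 1, "tx": 0.36, "ty": -0.555, "tz": 0.15, "rx": 0, "ry": 0, "rz": 0.29},
  {"jaw": 1, "tx": 0.36, "ty": -0.555, "tz": 0.15, "rx": 0, "ry": 0, "rz": 0.29},
  {"jaw": 1, "tx": 0.36, "ty": -0.555, "tz": 0.15, "rx": 0, "ry": 0, "rz": 0.29},
  {"jaw": 1, "tx": 0.36, "ty": -0.555, "tz": 0.15, "rx": 0, "ry": 0, "rz": 0.29},
  {"jaw": 1, "tx": 0.36, "ty": -0.555, "tz": 0.15, "rx": 0, "ry": 0, "rz": 0.29},
])

```text
time: 1.1
position: [419.2, 126.5, 350.8]
tool_rot: [0.0, 0.707, -0.0, 0.707]
contact_force: [0.5, 0.3, 0.4]
opening: -0.006
```

>>> jog_arm([
  {"jaw": 1, "tx": 0.08, "ty": -0.153, "tz": 0.06},
  {"jaw": 1, "tx": 0.08, "ty": -0.153, "tz": 0.06},
  {"jaw": 1, "tx": 0.08, "ty": -0.153, "tz": 0.06},
  {"jaw": 1, "tx": 0.08, "ty": -0.153, "tz": 0.06},
  {"jaw": 1, "tx": 0.08, "ty": -0.153, "tz": 0.06},
  {"jaw": 1, "tx": 0.08, "ty": -0.153, "tz": 0.06},
  {"jaw": 1, "tx": 0.08, "ty": -0.153, "tz": 0.06},
  {"jaw": 1, "tx": 0.08, "ty": -0.153, "tz": 0.06},
])

```text
invalid input
```

Run:
```python
from h import *
s=robot.observe();print(s["position"].round(1),s["joint_positions"].round(2),s["contact_force"].round(1))
m=camera_model("wrist");I=snapshot("wrist");cv2.imwrite("pics/w1.png",cv2.resize(I[:,:,::-1],(800,600)))
print(np.round(m["world_to_cam"],3).tolist(),np.round(m["K"],0).tolist())
print("orange",blobs(I,(3,120,40),(18,255,255),5)); print("green",blobs(I,(50,120,30),(80,255,255),15))
```

```text
[419.2 126.5 350.8] [ 0.29 -0.1   0.23  1.9   0.    0.29] [0.5 0.3 0.4]
[[0.001, 1.0, -0.0, -126.434], [0.965, -0.001, 0.264, -470.284], [0.264, -0.0, -0.965, 383.441], [0.0, 0.0, 0.0, 1.0]] [[319.0, 0.0, 258.0], [0.0, 319.0, 187.0], [0.0, 0.0, 1.0]]
orange []
green [([47, 303, 49, 25, 375], [70.1, 311.8]), ([137, 319, 13, 14, 69], [142.7, 326.4])]
```

View pics/w1.png

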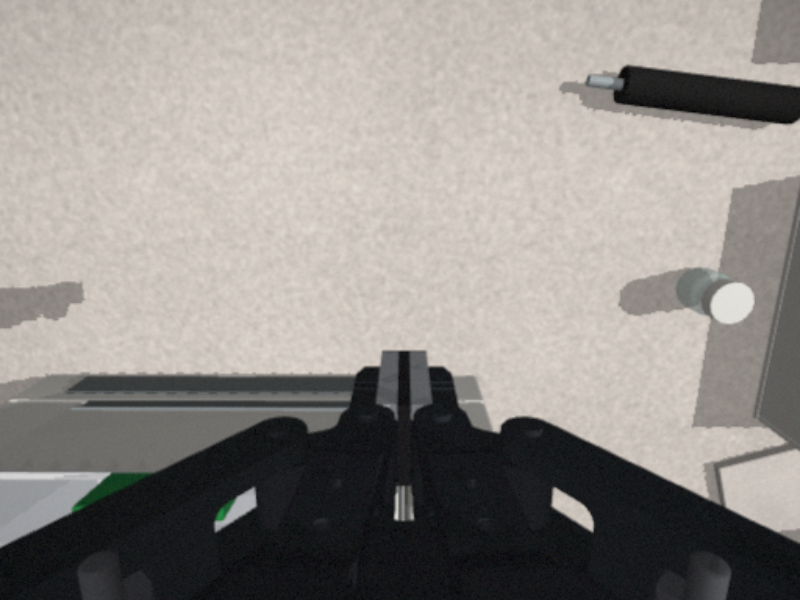

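The wrist camera sits on the robot side. The white panel and green tab are at lower left, partly hidden by the gripper. I'll go behind the tab, which means full rows.

>>> jog_arm([
  {"jaw": 1, "tx": 0.08, "ty": -0.153, "tz": 0, "rx": 0, "ry": 0, "rz": 0},
  {"jaw": 1, "tx": 0.08, "ty": -0.153, "tz": 0, "rx": 0, "ry": 0, "rz": 0},
  {"jaw": 1, "tx": 0.08, "ty": -0.153, "tz": 0, "rx": 0, "ry": 0, "rz": 0},
  {"jaw": 1, "tx": 0.08, "ty": -0.153, "tz": 0, "rx": 0, "ry": 0, "rz": 0},
  {"jaw": 1, "tx": 0.168, "ty": -0.153, "tz": -0.03, "rx": 0, "ry": 0, "rz": 0},
  {"jaw": 1, "tx": 0.168, "ty": -0.153, "tz": -0.06, "rx": 0, "ry": 0, "rz": 0},
  {"jaw": 1, "tx": 0.168, "ty": -0.153, "tz": -0.07, "rx": 0, "ry": 0, "rz": 0},
  {"jaw": 1, "tx": 0.168, "ty": -0.153, "tz": -0.07, "rx": 0, "ry": 0, "rz": 0},
  {"jaw": 1, "tx": 0.168, "ty": -0.153, "tz": -0.07, "rx": 0, "ry": 0, "rz": 0},
])

```text
time: 1.9
position: [586.4, -24.6, 277.6]
tool_rot: [0.0, 0.709, -0.0, 0.705]
contact_force: [-0.6, 0.4, 0.4]
opening: 0.004
```

Run:
```python
from h import *
s=robot.observe();print(s["position"].round(1),s["joint_positions"].round(2),s["contact_force"].round(1))
I=snapshot("scene");J=snapshot("wrist")
cv2.imwrite("pics/sw2.png",np.hstack([cv2.resize(I[150:300,150:300,::-1],(400,400),interpolation=cv2.INTER_CUBIC),cv2.resize(J[:,:,::-1],(400,400))]))
```

```text
[586.4 -24.6 277.6] [-0.04  0.21  0.4   1.77  0.   -0.04] [-0.6  0.4  0.4]
```

View pics/sw2.png

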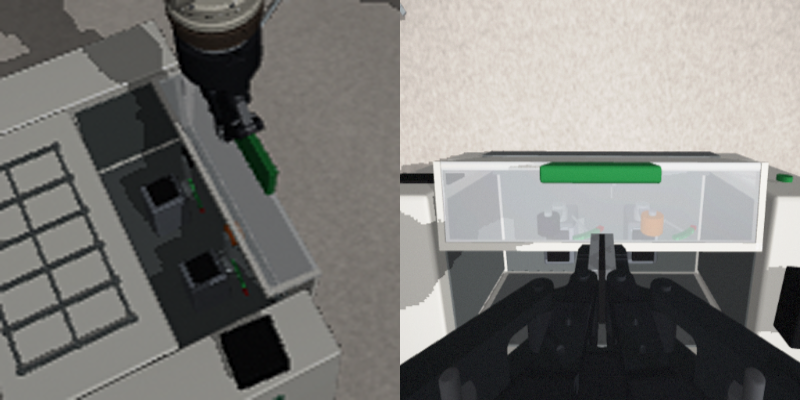

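This confirms the orange roller is on the left (right in the wrist view, about (652,222)), and the finger is behind the tab over the roof. Descending.

>>> jog_arm([
  {"jaw": 1, "tx": 0, "ty": 0, "tz": -0.03, "rx": 0, "ry": 0, "rz": 0},
  {"jaw": 1, "tx": 0, "ty": 0, "tz": -0.052, "rx": 0, "ry": 0, "rz": 0},
  {"jaw": 1, "tx": 0, "ty": 0, "tz": -0.052, "rx": 0, "ry": 0, "rz": 0},
  {"jaw": 1, "tx": 0, "ty": 0, "tz": -0.052, "rx": 0, "ry": 0, "rz": 0},
  {"jaw": 1, "tx": 0, "ty": 0, "tz": -0.052, "rx": 0, "ry": 0, "rz": 0},
])

```text
time: 2.42
position: [586.7, -24.3, 231.4]
tool_rot: [0.0, 0.706, -0.0, 0.708]
contact_force: [-0.0, 0.1, 0.3]
opening: -0.001
```

Run:
```python
from h import *
s=robot.observe();print(s["position"].round(1),s["tool_rot"].round(3),s["contact_force"].round(1))
```

```text
[586.7 -24.3 231.4] [ 0.     0.706 -0.     0.708] [-0.   0.1  0.3]
```

>>> jog_arm([
  {"jaw": 1, "tx": -0.01, "ty": 0, "tz": -0.004, "rx": 0, "ry": 0, "rz": 0},
  {"jaw": 1, "tx": -0.02, "ty": 0, "tz": -0.005, "rx": 0, "ry": 0, "rz": 0},
  {"jaw": 1, "tx": -0.033, "ty": 0, "tz": -0.006, "rx": 0, "ry": -0.05, "rz": 0},
  {"jaw": 1, "tx": -0.046, "ty": 0, "tz": -0.008, "rx": 0, "ry": -0.1, "rz": 0},
  {"jaw": 1, "tx": -0.054, "ty": 0, "tz": -0.011, "rx": 0, "ry": -0.15, "rz": 0},
  {"jaw": 1, "tx": -0.063, "ty": 0, "tz": -0.015, "rx": 0, "ry": -0.2, "rz": 0},
  {"jaw": 1, "tx": -0.071, "ty": 0, "tz": -0.019, "rx": 0, "ry": -0.25, "rz": 0},
  {"jaw": 1, "tx": -0.071, "ty": 0, "tz": -0.019, "rx": 0, "ry": -0.25, "rz": 0},
])

```text
time: 3.08
position: [514.0, -24.4, 212.0]
tool_rot: [0.0, 0.611, -0.0, 0.791]
contact_force: [-0.4, 0.2, 0.4]
opening: -0.001
```

Run:
```python
from h import *
s=robot.observe();print(s["position"].round(1),s["tool_rot"].round(3),s["contact_force"].round(1))
I=snapshot("scene");J=snapshot("wrist")
cv2.imwrite("pics/sw3.png",np.hstack([cv2.resize(I[150:300,150:300,::-1],(400,400),interpolation=cv2.INTER_CUBIC),cv2.resize(J[:,:,::-1],(400,400))]))
```

```text
[514.  -24.4 212. ] [ 0.     0.611 -0.     0.791] [-0.4  0.2  0.4]
```

View pics/sw3.png

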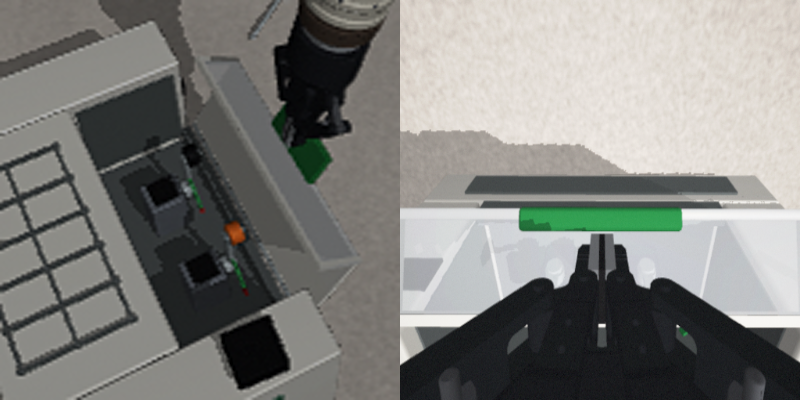

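The cover is following the finger and is more than halfway open. Continuing.

>>> jog_arm([
  {"jaw": 1, "tx": -0.007, "ty": 0, "tz": -0.005, "rx": 0, "ry": -0.05, "rz": 0},
  {"jaw": 1, "tx": -0.014, "ty": 0, "tz": -0.01, "rx": 0, "ry": -0.1, "rz": 0},
  {"jaw": 1, "tx": -0.022, "ty": 0, "tz": -0.015, "rx": 0, "ry": -0.15, "rz": 0},
  {"jaw": 1, "tx": -0.029, "ty": 0, "tz": -0.022, "rx": 0, "ry": -0.2, "rz": 0},
  {"jaw": 1, "tx": -0.037, "ty": 0, "tz": -0.03, "rx": 0, "ry": -0.25, "rz": 0},
  {"jaw": 1, "tx": -0.037, "ty": 0, "tz": -0.03, "rx": 0, "ry": -0.25, "rz": 0},
  {"jaw": 1, "tx": -0.037, "ty": 0, "tz": -0.03, "rx": 0, "ry": -0.25, "rz": 0},
])

```text
time: 3.77
position: [478.9, -24.5, 180.8]
tool_rot: [0.0, 0.51, -0.0, 0.86]
contact_force: [-0.9, 0.0, -0.8]
opening: -0.002
```

Run:
```python
from h import *
s=robot.observe();print(s["position"].round(1),s["tool_rot"].round(3),s["contact_force"].round(1))
ms,mt=camera_model("scene"),camera_model("top")
I=snapshot("scene")
B=[b for b in blobs(I,(3,150,60),(18,255,255),4) if 200<b[1][0]<280 and 200<b[1][1]<300];print(B)
for b in B: print(onz(ms,*b[1],175).round(1))
print([b for b in blobs(I,(50,120,30),(80,255,255),15)])
# cover angle: project expected tab-centre for angles
for th in(.8,.9,1.): print(th,[proj(ms,[578+2*np.cos(th)-r*np.sin(th),-26,90+2*np.sin(th)+r*np.cos(th)]).round(1).tolist() for r in (135,155)])
```

```text
[478.9 -24.5 180.8] [ 0.    0.51 -0.    0.86] [-0.9  0.  -0.8]
[([234, 233, 8, 9, 45], [237.7, 236.9])]
[608.3  28.4 175. ]
[([261, 189, 25, 30, 235], [273.6, 206.2]), ([237, 248, 5, 10, 19], [239.3, 252.9]), ([182, 299, 74, 45, 471], [217.4, 321.9])]
0.8 [[267.6, 203.2], [272.0, 198.8]]
0.9 [[270.1, 203.8], [274.9, 199.5]]
1.0 [[272.3, 204.6], [277.3, 200.6]]
```

>>> jog_arm([
  {"jaw": 1, "tx": 0.002, "ty": 0, "tz": 0.03, "rx": 0, "ry": 0, "rz": 0},
  {"jaw": 1, "tx": 0.002, "ty": 0, "tz": 0.07, "rx": 0, "ry": 0, "rz": 0},
  {"jaw": 1, "tx": 0.002, "ty": 0, "tz": 0.11, "rx": 0, "ry": 0, "rz": 0},
  {"jaw": 1, "tx": 0.03, "ty": 0, "tz": 0.12, "rx": 0, "ry": 0.1, "rz": 0},
  {"jaw": 1, "tx": 0.06, "ty": 0, "tz": 0.12, "rx": 0, "ry": 0.2, "rz": 0},
  {"jaw": 1, "tx": 0.09, "ty": 0, "tz": 0.12, "rx": 0, "ry": 0.3, "rz": 0},
  {"jaw": 1, "tx": 0.11, "ty": 0, "tz": 0.12, "rx": 0, "ry": 0.4, "rz": 0},
  {"jaw": 1, "tx": 0.125, "ty": 0, "tz": 0.12, "rx": 0, "ry": 0.5, "rz": 0},
  {"jaw": 1, "tx": 0.125, "ty": 0, "tz": 0.12, "rx": 0, "ry": 0.5, "rz": 0},
  {"jaw": 1, "tx": 0.125, "ty": 0, "tz": 0.12, "rx": 0, "ry": 0.5, "rz": 0},
  {"jaw": 1, "tx": 0.125, "ty": 0, "tz": 0.12, "rx": 0, "ry": 0.5, "rz": 0},
])

```text
time: 4.73
position: [607.3, -24.4, 294.8]
tool_rot: [0.0, 0.71, -0.0, 0.704]
contact_force: [0.1, -0.3, -0.2]
opening: -0.003
```

Run:
```python
from h import *
s=robot.observe();print(s["position"].round(1),s["tool_rot"].round(3),s["contact_force"].round(1))
ms=camera_model("scene");mw=camera_model("wrist");J=snapshot("wrist");I=snapshot("scene")
bw=blobs(J,(3,150,60),(18,255,255),15);bs=[b for b in blobs(I,(3,150,60),(18,255,255),4) if 200<b[1][0]<280 and 200<b[1][1]<300];print(bw,bs)
for b in bw: print("z175",onz(mw,*b[1],175).round(1)); print("tri",tri(ray(ms,*bs[0][1]),ray(mw,*b[1])))
gs=[g for g in blobs(I,(50,120,30),(80,255,255),15)];gw=blobs(J,(50,120,30),(80,255,255),60);print(gs,gw)
for g in gw: print(tri(ray(ms,*gs[0][1]),ray(mw,*g[1])))
cv2.imwrite("pics/sw4.png",np.hstack([cv2.resize(I[150:300,150:300,::-1],(400,400),interpolation=cv2.INTER_CUBIC),cv2.resize(J[:,:,::-1],(400,400))]))
```

```text
[607.3 -24.4 294.8] [ 0.     0.71  -0.     0.704] [ 0.1 -0.3 -0.2]
[([307, 176, 28, 21, 522], [320.5, 186.2])] [([234, 233, 8, 9, 45], [237.7, 236.9])]
z175 [611.1  28.3 175. ]
tri (array([609.62318406,  28.56106315, 176.79717458]), np.float64(2.342942995542359))
[([261, 189, 25, 30, 350], [272.9, 203.9]), ([237, 248, 5, 10, 19], [239.3, 252.9]), ([182, 299, 74, 45, 473], [217.4, 321.9])] [([198, 0, 119, 26, 3006], [257.0, 12.4]), ([474, 141, 20, 6, 99], [483.8, 143.4]), ([346, 193, 27, 10, 137], [359.0, 197.8]), ([222, 194, 34, 10, 157], [238.7, 198.2])]
(array([470.28427026, -24.71840654, 170.276754  ]), np.float64(11.018519974016607))
(array([538.31384384,  57.0253163 , 333.96089317]), np.float64(36.82138078885932))
(array([546.30595231,  34.25930937, 324.6776133 ]), np.float64(74.02937147411123))
(array([543.1436782 ,   9.89675237, 324.75938189]), np.float64(104.44569250221154))
```

View pics/sw4.png

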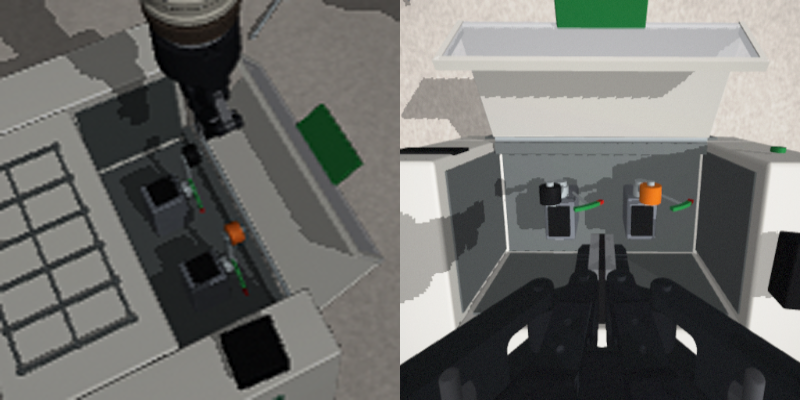

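The cover is at about 0.93 rad, with the tab centre at (470,-25,170). The orange roller is at about (610,28,176), and its tripped band is to its left. Next I lower the finger between the two rollers.

>>> jog_arm([
  {"jaw": 1, "tx": -0.001, "ty": 0.004, "tz": -0.04, "rx": 0, "ry": 0, "rz": 0},
  {"jaw": 1, "tx": -0.001, "ty": 0.004, "tz": -0.08, "rx": 0, "ry": 0, "rz": 0},
  {"jaw": 1, "tx": -0.001, "ty": 0.004, "tz": -0.11, "rx": 0, "ry": 0, "rz": 0},
  {"jaw": 1, "tx": -0.001, "ty": 0.004, "tz": -0.13, "rx": 0, "ry": 0, "rz": 0},
  {"jaw": 1, "tx": -0.001, "ty": 0.004, "tz": -0.14, "rx": 0, "ry": 0, "rz": 0},
  {"jaw": 1, "tx": -0.001, "ty": 0.004, "tz": -0.14, "rx": 0, "ry": 0, "rz": 0},
  {"jaw": 1, "tx": -0.001, "ty": 0.004, "tz": -0.14, "rx": 0, "ry": 0, "rz": 0},
  {"jaw": 1, "tx": -0.001, "ty": 0.004, "tz": -0.14, "rx": 0, "ry": 0, "rz": 0},
])

```text
time: 5.5
position: [603.4, -20.5, 162.3]
tool_rot: [0.0, 0.706, -0.0, 0.709]
contact_force: [0.8, 0.3, -0.3]
opening: 0.001
```

>>> jog_arm([
  {"jaw": 1, "tx": 0, "ty": 0.0, "tz": -0.008, "rx": 0, "ry": 0, "rz": 0},
  {"jaw": 1, "tx": 0, "ty": 0.01, "tz": -0.008, "rx": 0, "ry": 0, "rz": 0},
  {"jaw": 1, "tx": 0, "ty": 0.02, "tz": -0.008, "rx": 0, "ry": 0, "rz": 0},
  {"jaw": 1, "tx": 0, "ty": 0.027, "tz": -0.008, "rx": 0, "ry": 0, "rz": 0},
  {"jaw": 1, "tx": 0, "ty": 0.034, "tz": -0.008, "rx": 0, "ry": 0, "rz": 0},
  {"jaw": 1, "tx": 0, "ty": 0.04, "tz": -0.008, "rx": 0, "ry": 0, "rz": 0},
  {"jaw": 1, "tx": 0, "ty": 0.046, "tz": -0.008, "rx": 0, "ry": 0, "rz": 0},
  {"jaw": 1, "tx": 0, "ty": 0.05, "tz": -0.008, "rx": 0, "ry": 0, "rz": 0},
  {"jaw": 1, "tx": 0, "ty": 0.05, "tz": -0.008, "rx": 0, "ry": 0, "rz": 0},
])

```text
time: 6.25
position: [602.6, 30.1, 151.2]
tool_rot: [-0.0, 0.707, -0.0, 0.707]
contact_force: [1.1, -3.3, -0.8]
opening: -0.0
```

```bash
cat > roll.py <<'E'
from h import *
import sys
s=robot.observe();print(s["time"],s["position"].round(1),s["contact_force"].round(1))
ms=camera_model("scene");mw=camera_model("wrist");J=snapshot("wrist");I=snapshot("scene")
bw=blobs(J,(3,150,60),(18,255,255),15);bs=[b for b in blobs(I,(3,150,60),(18,255,255),4) if 200<b[1][0]<280 and 200<b[1][1]<300];print(bw,bs)
# intersect wrist ray with the plane of the roller's path x=610
for n,m,B in(("w",mw,bw),("s",ms,bs)):
    for b in B:
        c,d=ray(m,*b[1]);p=onz(m,*b[1],165);print(n,p.round(1),"shift",p[1].round(1)-28.3)
cv2.imwrite(f"pics/r{sys.argv[1]}.png",np.hstack([cv2.resize(I[190:290,190:290,::-1],(400,400),interpolation=cv2.INTER_CUBIC),cv2.resize(J[:,128:,::-1],(400,400))]))
E
python3 roll.py 1
```

```text
6.25 [602.6  30.1 151.2] [ 1.1 -3.3 -0.8]
[([293, 250, 53, 28, 663], [316.3, 262.9])] [([238, 243, 8, 7, 31], [241.7, 246.2])]
w [606.8  55.8 165. ] shift 27.499999999999996
s [609.2  55.1 165. ] shift 26.8
```

View pics/r1.png

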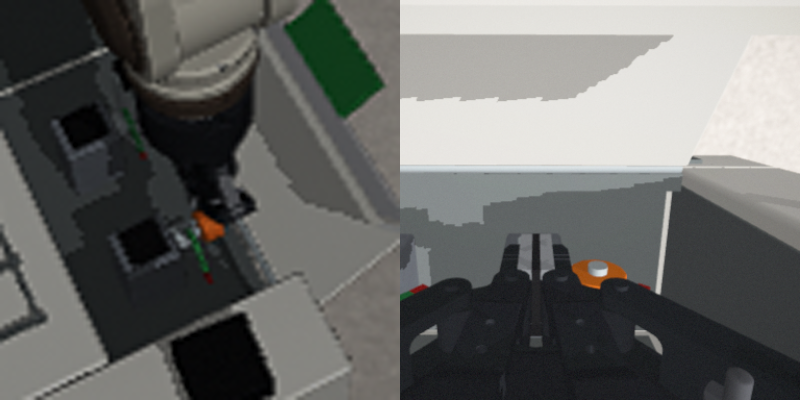

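The roller is displaced about 27 mm (≈0.43 rad) and the reaction of 3.3 N agrees. I'll push 10 mm further, to about 0.6, and hold.

>>> jog_arm([
  {"jaw": 1, "tx": 0, "ty": 0.005, "tz": 0, "rx": 0, "ry": 0, "rz": 0},
  {"jaw": 1, "tx": 0, "ty": 0.01, "tz": 0, "rx": 0, "ry": 0, "rz": 0},
  {"jaw": 1, "tx": 0, "ty": 0.01, "tz": 0, "rx": 0, "ry": 0, "rz": 0},
  {"jaw": 1, "tx": 0, "ty": 0.01, "tz": 0, "rx": 0, "ry": 0, "rz": 0},
])

```text
time: 6.68
position: [602.6, 39.3, 151.3]
tool_rot: [0.0, 0.707, -0.0, 0.707]
contact_force: [0.7, -5.0, -2.9]
opening: -0.002
```

```bash
python3 roll.py 2
```

```text
6.6833 [602.6  39.3 151.3] [ 0.7 -5.  -2.9]
[([291, 245, 51, 33, 895], [315.5, 260.7]), ([120, 279, 9, 8, 17], [125.4, 282.6])] [([240, 246, 8, 8, 35], [243.5, 249.5])]
w [605.8  64.5 165. ] shift 36.2
w [616.9 -22.  165. ] shift -50.3
s [609.2  66.5 165. ] shift 38.2
```

Shift is about 37 mm (≈0.6 rad), inside the band. Holding, then release.

>>> jog_arm([
  {"jaw": 1, "tx": 0, "ty": 0, "tz": 0, "rx": 0, "ry": 0, "rz": 0},
  {"jaw": 1, "tx": 0, "ty": 0, "tz": 0, "rx": 0, "ry": 0, "rz": 0},
  {"jaw": 1, "tx": 0, "ty": 0, "tz": 0, "rx": 0, "ry": 0, "rz": 0},
  {"jaw": 1, "tx": 0, "ty": 0, "tz": 0, "rx": 0, "ry": 0, "rz": 0},
  {"jaw": 1, "tx": 0, "ty": 0, "tz": 0, "rx": 0, "ry": 0, "rz": 0},
  {"jaw": 1, "tx": 0, "ty": 0, "tz": 0, "rx": 0, "ry": 0, "rz": 0},
  {"jaw": 1, "tx": 0, "ty": 0, "tz": 0, "rx": 0, "ry": 0, "rz": 0},
  {"jaw": 1, "tx": 0, "ty": 0, "tz": 0, "rx": 0, "ry": 0, "rz": 0},
  {"jaw": 1, "tx": 0, "ty": 0, "tz": 0, "rx": 0, "ry": 0, "rz": 0},
  {"jaw": 1, "tx": 0, "ty": 0, "tz": 0, "rx": 0, "ry": 0, "rz": 0},
])

```text
time: 7.62
position: [602.6, 39.0, 151.4]
tool_rot: [0.0, 0.707, -0.001, 0.707]
contact_force: [0.2, -5.4, -3.3]
opening: 0.0
```

>>> jog_arm([
  {"jaw": 1, "tx": 0, "ty": -0.01, "tz": 0, "rx": 0, "ry": 0, "rz": 0},
  {"jaw": 1, "tx": 0, "ty": -0.02, "tz": 0, "rx": 0, "ry": 0, "rz": 0},
  {"jaw": 1, "tx": 0, "ty": -0.03, "tz": 0, "rx": 0, "ry": 0, "rz": 0},
  {"jaw": 1, "tx": 0, "ty": -0.04, "tz": 0, "rx": 0, "ry": 0, "rz": 0},
  {"jaw": 1, "tx": 0, "ty": -0.05, "tz": 0, "rx": 0, "ry": 0, "rz": 0},
  {"jaw": 1, "tx": 0, "ty": -0.06, "tz": 0, "rx": 0, "ry": 0, "rz": 0},
  {"jaw": 1, "tx": 0, "ty": -0.06, "tz": 0, "rx": 0, "ry": 0, "rz": 0},
  {"jaw": 1, "tx": 0, "ty": -0.06, "tz": 0.03, "rx": 0, "ry": 0, "rz": 0},
  {"jaw": 1, "tx": 0, "ty": -0.06, "tz": 0.07, "rx": 0, "ry": 0, "rz": 0},
  {"jaw": 1, "tx": 0, "ty": -0.06, "tz": 0.11, "rx": 0, "ry": 0, "rz": 0},
  {"jaw": 1, "tx": 0, "ty": -0.06, "tz": 0.145, "rx": 0, "ry": 0, "rz": 0},
  {"jaw": 1, "tx": 0, "ty": -0.06, "tz": 0.145, "rx": 0, "ry": 0, "rz": 0},
])

```text
time: 8.62
position: [603.7, -20.3, 304.5]
tool_rot: [0.0, 0.703, -0.0, 0.711]
contact_force: [0.8, 0.2, 1.4]
opening: -0.001
```

```bash
python3 roll.py 3
```

```text
8.6167 [603.7 -20.3 304.5] [0.8 0.2 1.4]
[([300, 174, 28, 22, 489], [313.7, 184.7])] [([234, 233, 8, 9, 45], [237.7, 236.9])]
w [613.9  30.1 165. ] shift 1.8000000000000007
s [606.5  23.7 165. ] shift -4.600000000000001
```

The roller is back at its rest pixel (237.7,236.9). Next I go to the front of the tab.

>>> jog_arm([
  {"jaw": 1, "tx": -0.04, "ty": -0.005, "tz": 0, "rx": 0, "ry": 0, "rz": 0},
  {"jaw": 1, "tx": -0.08, "ty": -0.005, "tz": 0, "rx": 0, "ry": 0, "rz": 0},
  {"jaw": 1, "tx": -0.12, "ty": -0.005, "tz": 0, "rx": 0, "ry": 0, "rz": 0},
  {"jaw": 1, "tx": -0.16, "ty": -0.005, "tz": 0, "rx": 0, "ry": 0, "rz": 0},
  {"jaw": 1, "tx": -0.19, "ty": -0.005, "tz": 0, "rx": 0, "ry": 0, "rz": 0},
  {"jaw": 1, "tx": -0.19, "ty": -0.005, "tz": 0, "rx": 0, "ry": 0, "rz": 0},
  {"jaw": 1, "tx": -0.19, "ty": -0.005, "tz": -0.04, "rx": 0, "ry": 0, "rz": 0},
  {"jaw": 1, "tx": -0.19, "ty": -0.005, "tz": -0.08, "rx": 0, "ry": 0, "rz": 0},
  {"jaw": 1, "tx": -0.19, "ty": -0.005, "tz": -0.12, "rx": 0, "ry": 0, "rz": 0},
  {"jaw": 1, "tx": -0.19, "ty": -0.005, "tz": -0.148, "rx": 0, "ry": 0, "rz": 0},
  {"jaw": 1, "tx": -0.19, "ty": -0.005, "tz": -0.148, "rx": 0, "ry": 0, "rz": 0},
  {"jaw": 1, "tx": -0.19, "ty": -0.005, "tz": -0.148, "rx": 0, "ry": 0, "rz": 0},
])

```text
time: 9.72
position: [411.5, -25.3, 147.3]
tool_rot: [0.0, 0.708, -0.0, 0.706]
contact_force: [-0.2, -0.2, 0.0]
opening: -0.003
```

>>> jog_arm([
  {"jaw": 1, "tx": 0.015, "ty": 0, "tz": 0.003, "rx": 0, "ry": 0, "rz": 0},
  {"jaw": 1, "tx": 0.03, "ty": 0, "tz": 0.005, "rx": 0, "ry": 0, "rz": 0},
  {"jaw": 1, "tx": 0.04, "ty": 0, "tz": 0.01, "rx": 0, "ry": 0, "rz": 0},
  {"jaw": 1, "tx": 0.05, "ty": 0, "tz": 0.017, "rx": 0, "ry": 0, "rz": 0},
  {"jaw": 1, "tx": 0.06, "ty": 0, "tz": 0.024, "rx": 0, "ry": 0, "rz": 0},
  {"jaw": 1, "tx": 0.07, "ty": 0, "tz": 0.031, "rx": 0, "ry": 0, "rz": 0},
  {"jaw": 1, "tx": 0.08, "ty": 0, "tz": 0.038, "rx": 0, "ry": 0, "rz": 0},
  {"jaw": 1, "tx": 0.09, "ty": 0, "tz": 0.045, "rx": 0, "ry": 0, "rz": 0},
  {"jaw": 1, "tx": 0.1, "ty": 0, "tz": 0.05, "rx": 0, "ry": 0, "rz": 0},
  {"jaw": 1, "tx": 0.11, "ty": 0, "tz": 0.055, "rx": 0, "ry": 0, "rz": 0},
  {"jaw": 1, "tx": 0.12, "ty": 0, "tz": 0.06, "rx": 0, "ry": 0, "rz": 0},
  {"jaw": 1, "tx": 0.13, "ty": 0, "tz": 0.063, "rx": 0, "ry": 0, "rz": 0},
])

```text
time: 10.72
position: [543.6, -25.4, 214.1]
tool_rot: [0.0, 0.707, -0.0, 0.708]
contact_force: [-2.9, -0.8, -2.2]
opening: 0.002
```

>>> jog_arm([
  {"jaw": 1, "tx": 0.006, "ty": 0, "tz": 0, "rx": 0, "ry": 0, "rz": 0},
  {"jaw": 1, "tx": 0.012, "ty": 0, "tz": 0, "rx": 0, "ry": 0, "rz": 0},
  {"jaw": 1, "tx": 0.016, "ty": 0, "tz": 0, "rx": 0, "ry": 0, "rz": 0},
  {"jaw": 1, "tx": 0.016, "ty": 0, "tz": 0, "rx": 0, "ry": 0, "rz": 0},
  {"jaw": 1, "tx": 0.016, "ty": 0, "tz": 0, "rx": 0, "ry": 0, "rz": 0},
])

```text
time: 11.13
position: [558.9, -25.4, 211.7]
tool_rot: [0.0, 0.707, -0.0, 0.707]
contact_force: [-1.0, 0.2, 0.1]
opening: 0.002
```

Contact is confirmed. Now small steps until the force jumps at the stop.

>>> jog_arm([
  {"jaw": 1, "tx": 0.002, "ty": 0, "tz": 0, "rx": 0, "ry": 0, "rz": 0},
  {"jaw": 1, "tx": 0.004, "ty": 0, "tz": 0, "rx": 0, "ry": 0, "rz": 0},
  {"jaw": 1, "tx": 0.004, "ty": 0, "tz": 0, "rx": 0, "ry": 0, "rz": 0},
])

```text
time: 11.38
position: [559.4, -25.5, 211.7]
tool_rot: [0.0, 0.709, -0.0, 0.705]
contact_force: [-20.8, 0.5, 7.5]
opening: -0.003
```

>>> jog_arm([
  {"jaw": 1, "tx": 0.002, "ty": 0, "tz": 0, "rx": 0, "ry": 0, "rz": 0},
  {"jaw": 1, "tx": 0.002, "ty": 0, "tz": 0, "rx": 0, "ry": 0, "rz": 0},
  {"jaw": 1, "tx": 0.002, "ty": 0, "tz": 0, "rx": 0, "ry": 0, "rz": 0},
])

```text
time: 11.63
position: [559.4, -25.5, 211.7]
tool_rot: [0.0, 0.711, -0.0, 0.704]
contact_force: [-31.6, 0.2, 10.4]
opening: 0.0
```

That is a firm stop: 31 N with no motion. Backing away and checking.

>>> jog_arm([
  {"jaw": 1, "tx": -0.02, "ty": 0, "tz": 0, "rx": 0, "ry": 0, "rz": 0},
  {"jaw": 1, "tx": -0.06, "ty": 0, "tz": 0, "rx": 0, "ry": 0, "rz": 0},
  {"jaw": 1, "tx": -0.1, "ty": 0, "tz": 0, "rx": 0, "ry": 0, "rz": 0},
  {"jaw": 1, "tx": -0.14, "ty": 0, "tz": 0.04, "rx": 0, "ry": 0, "rz": 0},
  {"jaw": 1, "tx": -0.18, "ty": 0, "tz": 0.08, "rx": 0, "ry": 0, "rz": 0},
  {"jaw": 1, "tx": -0.2, "ty": 0, "tz": 0.1, "rx": 0, "ry": 0, "rz": 0},
  {"jaw": 1, "tx": -0.2, "ty": 0, "tz": 0.1, "rx": 0, "ry": 0, "rz": 0},
  {"jaw": 1, "tx": -0.2, "ty": 0, "tz": 0.1, "rx": 0, "ry": 0, "rz": 0},
])

```text
time: 12.3
position: [363.3, -25.5, 315.5]
tool_rot: [0.0, 0.705, -0.001, 0.71]
contact_force: [1.3, -0.5, -0.6]
opening: -0.002
```

Run:
```python
from h import *
s=robot.observe();print(s["time"],s["position"].round(1),s["contact_force"].round(1))
ms=camera_model("scene");mw=camera_model("wrist");J=snapshot("wrist");I=snapshot("scene")
gs=blobs(I,(50,120,30),(80,255,255),15);gw=blobs(J,(50,120,30),(80,255,255),60);print(gs,gw)
print("expect shut tab centre scene",proj(ms,[580,-26,225]).round(1),"tab top",proj(ms,[580,-26,245]).round(1))
for g in gw: print(tri(ray(ms,*gs[0][1]),ray(mw,*g[1])))
cv2.imwrite("pics/end.png",np.hstack([cv2.resize(I[120:320,120:320,::-1],(400,400),interpolation=cv2.INTER_CUBIC),cv2.resize(J[:,:,::-1],(400,400))]))
```

```text
12.3 [363.3 -25.5 315.5] [ 1.3 -0.5 -0.6]
[([232, 193, 16, 32, 122], [240.3, 208.4]), ([182, 299, 74, 45, 473], [217.4, 321.9])] []
expect shut tab centre scene [237.6 209.2] tab top [237.3 205.5]
```

View pics/end.png

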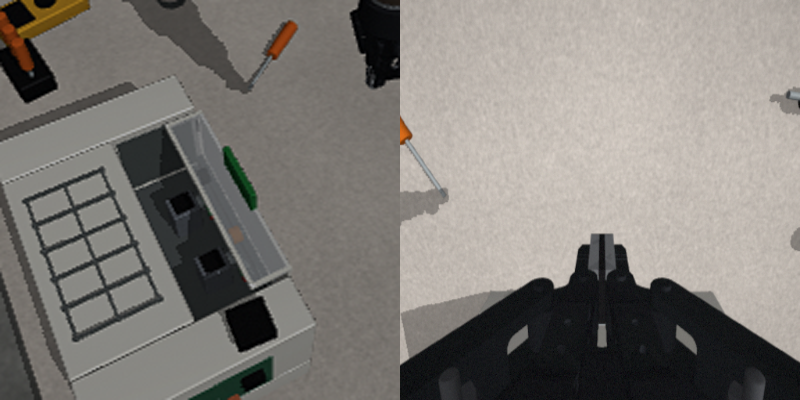

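Run:
```python
from h import *
ms,mt=camera_model("scene"),camera_model("top");T=snapshot("top");cv2.imwrite("pics/topend.png",T[:,:,::-1])
T0=cv2.imread("pics/top0.png")[:,:,::-1]
for n,X in(("start",T0),("end",T)):
    g=[b for b in blobs(X,(50,80,30),(85,255,255),5) if 220<b[1][0]<265 and 150<b[1][1]<185];print(n,g)
    for b in g: print(onz(mt,*b[1],245).round(1),onz(mt,*b[1],225).round(1))
for th in(0,.05,.1,.185,.25): print(th,[proj(m,[578+2*np.cos(th)-140*np.sin(th),-26,90+2*np.sin(th)+140*np.cos(th)]).round(1).tolist() for m in(ms,mt)])
c=np.hstack([cv2.resize(X[100:190,170:310,::-1],(400,257),interpolation=cv2.INTER_CUBIC) for X in(T0,T)]);cv2.imwrite("pics/cmp.png",c)
```

```text
start [([231, 166, 23, 3, 53], [241.9, 166.7])]
[554.3 -25.  245. ] [557.3 -24.3 225. ]
end [([231, 161, 23, 3, 65], [242.0, 162.0])]
[572.3 -25.6 245. ] [575.5 -24.9 225. ]
0 [[237.5, 208.3], [242.2, 160.6]]
0.05 [[239.8, 207.3], [242.2, 162.4]]
0.1 [[242.0, 206.4], [242.3, 164.3]]
0.185 [[245.8, 205.1], [242.3, 167.4]]
0.25 [[248.6, 204.2], [242.4, 169.7]]
```

View pics/cmp.png

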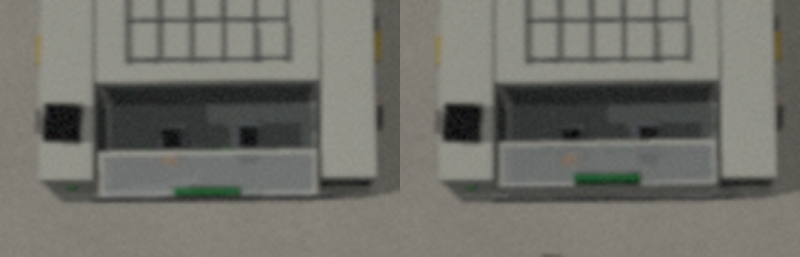

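The cover stopped rigidly and stayed put after release. The tab centre is about 575, which matches the finger face at the stop. Nothing else has moved, so I'm handing in.

```bash
python3 -c "
from rig import robot
print(robot.observe()['contact_force'].round(1)); print(robot.hand_in())"
```

```text
[ 1.1 -0.   0. ]
the job is handed in; nothing more can be done
None
```

The interlock check is done and handed in at about 12.5 s on the robot's clock.

1. **Cover opened:** I drew it open with the shut fingers behind the green tab, to about 0.93 rad as measured from the camera views.
2. **Orange switch tripped:** I pushed the roller about 37 mm to the left (about 0.6 rad) and held it there for about 1.2 s. When released, it came back to the same camera pixel it had at rest.
3. **Cover shut:** I pushed the tab from the front until it stopped moving. The force rose from 21 to 32 N with no further motion. I then moved the arm clear.

**Last checks:** After I let go, the tab was still where it had been pushed to. In the views I checked, nothing else had visibly moved.

**One disagreement:** With my first estimate of the hinge position (x ≈ 578 mm), the cameras would read the cover as about 0.04 rad open. The firm stop and the roller position fit a hinge about 4 mm nearer the robot, so I took the cover as fully shut.

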